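# Push an empty tin through the sprung flap of the recycling bin

## Robot

A 6-joint arm with a two-finger parallel gripper is mounted at the origin on the work surface. World frame = base frame: x ahead of the robot, y to its left, z up, the work surface at z = 0. Lengths are in mm, angles in rad, forces in N, time in s.
With the tool pointing down it reaches from about 275 to 750 mm from the base axis. Payload 10.2 kg.
Tool frame: the origin (TCP) lies midway between the tips of the shut fingers; the grasp point (between the pads) lies 19 mm behind it (ctrl.tcp_to_grasp is the z of the grasp point in the tool frame, in mm); z points along the fingers, y is the direction in which the jaws open and shut (so a half turn about z gives the same grasp; the last joint's range is limited). The gripper opens to 85 mm and grips with 20 to 120 N. Pads are 22 mm wide; open, the fingers measure 114 mm over their backs; the gripper's body (76 mm by 85 mm) begins 54 mm behind the grasp point. The pads swing forward as they close: fully open they stand 13 mm farther back than shut.
Start: joints at [-1.445, 0.313, 1.498, -0, 1.331, -0.223], TCP at [179.417, -493.397, 231.294] pointing down, gripper open.
Joint ranges: [-2.94, 2.94], [-0.97, 2.17], [0.19, 2.56], [-1.23, 4.37], [0.02, 3.11], [-2.88, 2.88]. Speed limits (rad/s): [2.39, 2.39, 3.01, 3.14, 3.14, 3.14].

## Interface

Orientations are given as a unit quaternion [w, x, y, z].
In Python, from rig import sensors, capture, order, ctrl gives the robot as it stands. The module is installed in compiled form; this text tells all that it offers.
- The arm moves only by the tool play_rows, never from a script. Its argument "deltas" is a list of rows, each a list of 7 numbers: the shift along the world's x, y, z in units of 40 mm (1.0 is 40 mm), then the turn, a rotation vector about the world's x, y, z in units of 6 degrees (1.0 is 6 degrees), then the opening, from -1 (shut) to 1 (fully open). A call has 1 to 8 rows; each row shifts and turns the commanded pose from where the row before left it; what a row does not reach is not made up. A row lasts 1/12 s, in which the tool goes at most 41.7 mm and 7.16 degrees, less where a joint would pass 70% of its speed; a pose out of reach is approached as far as the arm can. A call is refused whole if a number of a shift passes 1 or a number of a turn 1, either way. A call with a gripper value outside its range is refused whole. The fingers move at their own pace and stop on an object; "squeeze" is the grip in N (left out, the last holds). Time passes only in rows, so rows that do not move let the fingers close. It gives the time, the measured TCP pose, the force and the opening at its end, in the units of the state.
- sensors.sense(): the state, without advancing time (a new reading comes with each control period).
- capture(name): name is "scene" or "top" or "wrist"; returns a dict with "pixels" (420x560x3 uint8, red, green, blue), "z_map" (420x560 float32, mm along the optical axis (not along the pixel's ray), 0 where there is no reading), "fx", "fy", "cx", "cy" (pixels), "k1" (the pictures are not rectified: a ray, as slopes to the right and down, at radius r is drawn at 1 + k1 r^2 times it, then the intrinsics apply), "eye" and "rotation" of the camera in the world; the wrist camera has in their place "tool_from_camera" (4x4, takes a point from camera to tool coordinates, whose origin is the TCP and whose axes are the flange's). Camera axes: x right, y down, z forward; pixel columns grow to the right and rows downward; lengths in mm; the calibration is good to about 2 mm. A picture is of the moment at which its call begins: read the wrist's pose just before it.
- order.finish_job(): hands the job in, once; it reports no verdict.
The state is a dict: "time_s": time; "joints": joint angles; "dq": joint speeds; "tau": joint torques, N m; "eef_pos": TCP position; "ee_rot": TCP orientation; "force": force on the tool from outside, world axes, zero at the start; "wrist_torque": the same for the moment, N m; "grip_width": opening from 0.0 (shut) to 1.0 (fully open).
Only numpy, scipy, OpenCV 4.12 (cv2) and the standard library are available. Lean on these libraries where they do the work, as an engineer would, in place of code of your own. Each camera call takes 0.05 s, during which the arm holds its last target. There are 200 camera calls.

## Task

Clear the small empty red and brass tin from the ledge of the grey countertop recycling bin: press the bin's green sprung flap down with one fingertip and keep it open, and with the other finger push the tin off the ledge so that it drops into the bin while the flap is still held. Then come away so that the flap springs shut over it. Only push the tin, gently - never pinch or lift it - and leave the spice jar and everything else on the table where they are.

Things in the scene. Friction and masses are not known exactly. Their poses are not given: they have to be found in the camera images.
- bin: Fixed grey bin, 220 (x) x 270 (y) x 150 mm tall, walls and white level top 6 mm thick. Origin: centre of its underside; yaw varies. The top has an opening, x -60..60, y -87..35 mm, shut by the flap; y 35..135 mm is the ledge bearing the tin. Hollow inside, also under the ledge, floor 6 mm above the origin. The tin goes along bin -y.
- flap (a joint): Green flap 116 wide, 118 long, 5 mm thick, flush with the bin top when shut (0 rad). Hinged at bin y -87 mm, the side away from the ledge; its free edge beside the ledge swings down into the bin, to 1.35 rad. A spring shuts it: 0.15 N m at first, 0.2 N m at 1 rad (2 N at the free edge, 7 N at 30 mm from the hinge). The tin's weight alone does not open it.
- flap_edge (a point): Middle of the flap's free edge, on its upper face; moves with the flap.
- flap_hinge (a point): Middle of the flap's hinged edge, on its upper face.
- ledge_edge (a point): Fixed point on the bin's top face, in the middle of the ledge's edge beside the flap (bin x 0, y +35 mm, z 150 mm).
- tin: Loose flat round tin, 44 mm across and 25 mm tall, brass with a red band, steel-coloured top, 30 to 65 g. It stands upright on the ledge with the side facing the flap 3 to 10 mm from the ledge's edge. Origin: centre of its underside.
- tin_center (a point): Centre of the tin, 12.5 mm above its underside.
- spice_jar: Bystander, leave alone: small amber glass jar, black cap, 34 mm across, 50 mm tall, standing at the outer +x corner of the bin's ledge, about x 0.088, y 0.112 in the bin's frame. Origin: centre of its underside.
- soy_bottle: Bystander on the table: amber bottle with red cap, 60 mm across, 190 mm tall. Origin: centre of its underside.
- blue_bottle: Bystander on the table: blue bottle with white cap, 64 mm across, 170 mm tall. Origin: centre of its underside.
- white_bottle: Bystander on the table: white bottle with blue cap and label, 60 mm across, 180 mm tall. Origin: centre of its underside.
- mug: Bystander on the table: blue ceramic mug, 80 mm across, 90 mm tall, handle on its +y side. Origin: centre of its underside.
- spatula: Bystander lying on the table: wooden-handled spatula, about 240 mm long along its x axis. Origin: its underside.

How it is judged (in metres and radians):
On the way, in this order (a step that is already met when the one before it is completed fails the run):
1. a finger holds the flap open (over 0.25 rad) while the tin is still on the ledge (value of joint flap above 0.25 rad and contact force between the fingers and flap above 0.2 N and z of tin_center in the frame of bin above 0.155 m and y of tin_center in the frame of bin above 0.035 m), for 0.2 s.
2. the tin has dropped through the opening while a finger still holds the flap open (value of joint flap above 0.25 rad and contact force between the fingers and flap above 0.1 N and z of tin_center in the frame of bin below 0.13 m), for 0.05 s.
At the end, for the whole second after the job is handed in: The tin lies at rest inside the bin (its centre within the bin's walls and less than 60 mm above the bin's underside) and the flap has sprung shut (under 0.08 rad) (x of tin_center in the frame of bin between -0.11 and 0.11 m and y of tin_center in the frame of bin between -0.135 and 0.135 m and z of tin_center in the frame of bin below 0.06 m and linear speed of tin below 0.03 m/s and value of joint flap below 0.08 rad); the robot touches nothing.
It fails at once if the tin is lifted more than 25 mm off the ledge (z of tin_center in the frame of bin above 0.1875 m).
It fails at once if the fingers press or squeeze the tin with more than 20 N (contact force between the fingers and tin above 20 N).
It fails at once if a bystander is moved more than 20 mm (distance of any of spice_jar, soy_bottle, blue_bottle, white_bottle, mug, spatula from where it was at the start of the episode above 0.02 m).
It fails at once if a bystander is knocked over (angle between any of spice_jar, soy_bottle, blue_bottle, white_bottle, mug, spatula's own z axis and vertical above 0.5 rad).
It also fails if it takes over 38 s, if anything falls off the work surface, if the arm or the gripper's body presses on something with over 40 N, if the wrist force passes 120 N, or if a joint passes its speed limit or range.

## Working session

There is one attempt and no reset: what is moved stays moved. The work goes in short steps, Python scripts to look and compute and a tool call to move; the robot and the scene stay as the last step left them, time stands still between calls to the robot, and variables do not carry over. Pictures are saved under pics/ and viewed, about 8 in all and at most 12, crops included, and the job is handed in when it is done.

Besides the shell and the picture viewer there is one more tool, called as name(argument=value, ...), one argument or row to a line, values as JSON. play_rows: Moves the arm, as the interface text tells. Its arguments: {"type":"object","properties":{"deltas":{"type":"array","items":{"type":"array","items":{"type":"number"}}},"squeeze":{"type":"number"}},"required":["deltas"]}

```bash
mkdir -p pics
cat > h.py <<'E'
import numpy as np, cv2
from rig import sensors, capture, order, ctrl
from scipy.spatial.transform import Rotation as R
def pose():
    s=sensors.sense(); q=s["ee_rot"]; return np.array(s["eef_pos"]),R.from_quat([q[1],q[2],q[3],q[0]])
def cloud(name):
    p,r=pose(); c=capture(name); z=c["z_map"].astype(float)
    h,w=z.shape; v,u=np.mgrid[:h,:w]
    xd=(u-c["cx"])/c["fx"]; yd=(v-c["cy"])/c["fy"]; x,y=xd.copy(),yd.copy()
    for _ in range(8):
        f=1+c["k1"]*(x*x+y*y); x=xd/f; y=yd/f
    P=np.dstack([x*z,y*z,z])
    if "eye" in c: W=P@np.array(c["rotation"]).T+np.array(c["eye"])
    else:
        T=np.array(c["tool_from_camera"]); W=(P@T[:3,:3].T+T[:3,3])@r.as_matrix().T+p
    W[z==0]=np.nan
    return c["pixels"],W
def save(n,img): cv2.imwrite("pics/"+n+".png",img[:,:,::-1])
E
python3 - <<'E'
from h import *
s=sensors.sense();print(s["time_s"],s["eef_pos"],s["ee_rot"],s["force"],s["grip_width"],ctrl.tcp_to_grasp)
a,W=cloud("scene");b,V=cloud("top")
save("a",a);save("b",b);np.savez("/tmp/c.npz",a=a,W=W,b=b,V=V)
E
```

```text
0.0 [ 179.394455   -493.14673436  230.7569522 ] [-6.10211823e-04  9.84830629e-01  1.73517313e-01  3.84583682e-05] [ 0.30115129 -0.27720066  0.22145948] 0.9950127577697935 -18.700000000000003Traceback (most recent call last):
  File "<stdin>", line 3, in <module>
  File "h.py", line 13, in cloud
    if "eye" in c: W=P@np.array(c["rotation"]).T+np.array(c["eye"])
                     ~^~~~~~~~~~~~~~~~~~~~~~~~~~
ValueError: matmul: Input operand 1 has a mismatch in its core dimension 0, with gufunc signature (n?,k),(k,m?)->(n?,m?) (size 4 is different from 3)
```

```bash
sed -i 's/W=P@np.array(c\["rotation"\]).T/q=c["rotation"]; W=P@R.from_quat([q[1],q[2],q[3],q[0]]).as_matrix().T/; s/if "eye" in c: q/if "eye" in c:\n        q/' h.py
python3 - <<'E'
from h import *
a,W=cloud("scene");b,V=cloud("top")
save("a",a);save("b",b);np.savez("/tmp/c.npz",a=a,W=W,b=b,V=V)
for M in(W,V):
    z=M[...,2];h,e=np.histogram(z[np.isfinite(z)],bins=np.arange(-10,220,5));print(list(zip(e.astype(int),h)))
E
```

```text
[(np.int64(-10), np.int64(2877)), (np.int64(-5), np.int64(58543)), (np.int64(0), np.int64(29918)), (np.int64(5), np.int64(4040)), (np.int64(10), np.int64(5434)), (np.int64(15), np.int64(8186)), (np.int64(20), np.int64(3192)), (np.int64(25), np.int64(2762)), (np.int64(30), np.int64(2912)), (np.int64(35), np.int64(2589)), (np.int64(40), np.int64(1564)), (np.int64(45), np.int64(1514)), (np.int64(50), np.int64(1596)), (np.int64(55), np.int64(1761)), (np.int64(60), np.int64(1375)), (np.int64(65), np.int64(4930)), (np.int64(70), np.int64(4415)), (np.int64(75), np.int64(1366)), (np.int64(80), np.int64(691)), (np.int64(85), np.int64(844)), (np.int64(90), np.int64(682)), (np.int64(95), np.int64(613)), (np.int64(100), np.int64(647)), (np.int64(105), np.int64(692)), (np.int64(110), np.int64(826)), (np.int64(115), np.int64(727)), (np.int64(120), np.int64(721)), (np.int64(125), np.int64(819)), (np.int64(130), np.int64(482)), (np.int64(135), np.int64(366)), (np.int64(140), np.int64(442)), (np.int64(145), np.int64(6495)), (np.int64(150), np.int64(1901)), (np.int64(155), np.int64(160)), (np.int64(16
[... 1068 characters left out ...]
), (np.int64(105), np.int64(262)), (np.int64(110), np.int64(455)), (np.int64(115), np.int64(390)), (np.int64(120), np.int64(355)), (np.int64(125), np.int64(467)), (np.int64(130), np.int64(328)), (np.int64(135), np.int64(86)), (np.int64(140), np.int64(104)), (np.int64(145), np.int64(5573)), (np.int64(150), np.int64(5375)), (np.int64(155), np.int64(65)), (np.int64(160), np.int64(24)), (np.int64(165), np.int64(113)), (np.int64(170), np.int64(213)), (np.int64(175), np.int64(276)), (np.int64(180), np.int64(61)), (np.int64(185), np.int64(96)), (np.int64(190), np.int64(83)), (np.int64(195), np.int64(122)), (np.int64(200), np.int64(105)), (np.int64(205), np.int64(35)), (np.int64(210), np.int64(55))]
```

View pics/b.png

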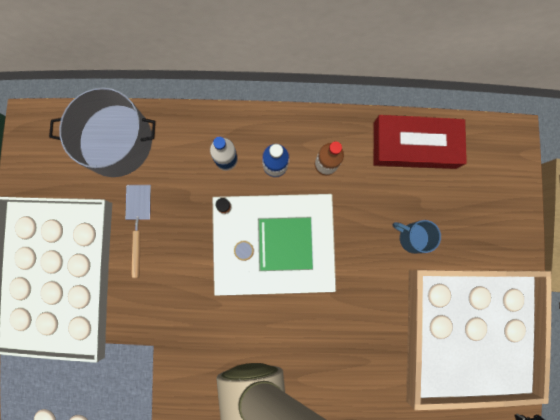

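View pics/a.png

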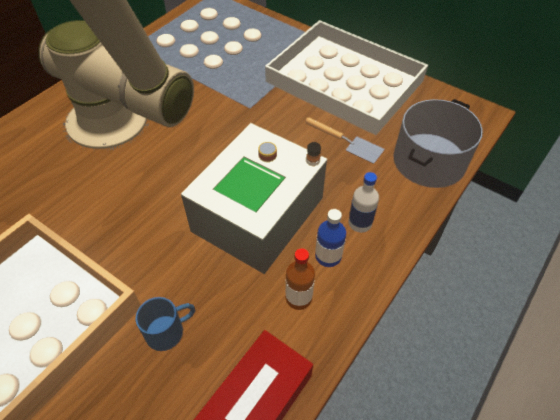

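Run:
```python
from h import *
d=np.load("/tmp/c.npz")
for im,W,n in((d["a"],d["W"],"scene"),(d["b"],d["V"],"top")):
    hsv=cv2.cvtColor(im,cv2.COLOR_RGB2HSV); z=W[...,2]
    reg=(W[...,0]>200)&(W[...,0]<720)&(abs(W[...,1])<300)
    top=reg&(z>141)&(z<158)
    k,lab,st,_=cv2.connectedComponentsWithStats(top.astype(np.uint8)); i=1+np.argmax(st[1:,4]); top=lab==i
    g=top&(hsv[...,0]>45)&(hsv[...,0]<80)&(hsv[...,1]>150)
    for nm,m in(("top",top),("flap",g)):
        print(n,nm,m.sum(),cv2.minAreaRect(W[m][:,:2].astype(np.float32)),np.median(z[m]))
    (c,sz,an)=cv2.minAreaRect(W[top][:,:2].astype(np.float32))
    t=reg&(np.hypot(W[...,0]-c[0],W[...,1]-c[1])<125)&(z>165)&(z<215)
    k,lab,st,ce=cv2.connectedComponentsWithStats(t.astype(np.uint8))
    for j in range(1,k):
        if st[j,4]>20:
            p=W[lab==j]; print("  blob",st[j,4],np.median(p,0),p.min(0),p.max(0))
```

```text
scene top 8475 ((563.3538208007812, -8.20257568359375), (222.6012725830078, 275.1206970214844), 3.1595425605773926) 148.70715531274698
scene flap 1423 ((565.4609985351562, -37.8997802734375), (112.8312759399414, 104.9222183227539), 3.326601505279541) 148.76879916601695
  blob 248 [549.49801332  53.92715007 173.62678325] [525.23564742  34.16394574 165.33101908] [569.38002673  78.15853531 178.66092815]
top top 11033 ((563.2723388671875, -6.8149261474609375), (221.7354736328125, 269.726318359375), 3.183849334716797) 149.9526788834603
top flap 0 ((0.0, 0.0), (0.0, 0.0), 0.0) nan
  blob 23 [634.68297203  93.16826605 172.08145152] [629.37742271  89.36734012 165.07769513] [641.23957554  97.70669977 201.78324381]
  blob 321 [546.54599496  57.09707708 175.23033676] [524.59986567  36.89007682 166.91310678] [568.46877937  78.9213638  181.17010493]
  return _methods._mean(a, axis=axis, dtype=dtype,
  ret = ret.dtype.type(ret / rcount)
```

play_rows(
  deltas=[
    [0.4,0.6,0.2,0,0,-0.35,1],
    [0.5,0.75,0.2,0,0,-0.35,1],
    [0.5,0.75,0.2,0,0,-0.35,1],
    [0.5,0.75,0.2,0,0,-0.35,1],
    [0.5,0.75,0.2,0,0,-0.35,1],
    [0.5,0.75,0.2,0,0,-0.35,1],
    [0.5,0.75,0.1,0,0,-0.35,1],
    [0.5,0.75,0.1,0,0,-0.35,1],
  ],
)

```text
time_s: 0.82
eef_pos: [336.0, -257.8, 287.6]
ee_rot: [0.0, 1.0, 0.027, 0.0]
force: [0.7, -0.1, -0.7]
grip_width: 1.001
```

play_rows(
  deltas=[
    [0.5,0.75,0.1,0.8,0.05,0,1],
    [0.5,0.75,0.1,0.8,0.05,0,1],
    [0.5,0.75,0,0.8,0.05,0,1],
    [0.5,0.75,0,0.8,0.04,0,1],
    [0.5,0.75,0,0.8,0.04,0,1],
    [0.5,0.75,0,0.8,0.04,0,1],
    [0.5,0.75,0,0.7,0.04,0,1],
    [0.5,0.75,0,0,0,0,1],
  ],
)

```text
time_s: 1.48
eef_pos: [496.1, -18.9, 293.8]
ee_rot: [-0.287, 0.958, 0.025, -0.009]
force: [0.5, -1.3, -0.8]
grip_width: 1.001
```

```bash
cat >> h.py <<'E'
import os
C=np.array([563.3,-7.,0]); YAW=np.deg2rad(3.2); B=R.from_rotvec([0,0,YAW])
def tobin(p): return B.inv().apply(np.asarray(p)-C)
def rep(half=42.5,back=13,thick=14.5):
    p,r=pose(); s=sensors.sense()
    f=lambda y: np.round(tobin(p+r.apply([0,y,-back]))-[0,0,150],1)
    print("t",s["time_s"],"tcp",p.round(1),"rel",(B.inv()*r).as_rotvec(degrees=True).round(1),"F",np.round(s["force"],1),"g",s["grip_width"])
    print("tool y in bin",(B.inv()*r).apply([0,1,0]).round(3))
    print("rear in",f(-half),"front in",f(half),"front out",f(half+thick),"tcp bin",tobin(p).round(1))
E
python3 - <<'E'
from h import *
rep()
a,W=cloud("wrist");save("w1",a);np.savez("/tmp/w.npz",a=a,W=W)
E
```

```text
t 1.4833 tcp [496.1 -18.9 293.8] rel [-146.6    0.2    0.2] F [ 0.5 -1.3 -0.8] g 1.0005589678086857
tool y in bin [-0.004 -0.835 -0.55 ]
rear in [-67.6  20.2 178.1] front in [-67.9 -50.8 131.3] front out [-67.9 -62.9 123.3] tcp bin [-67.8  -8.1 293.8]
```

View pics/w1.png

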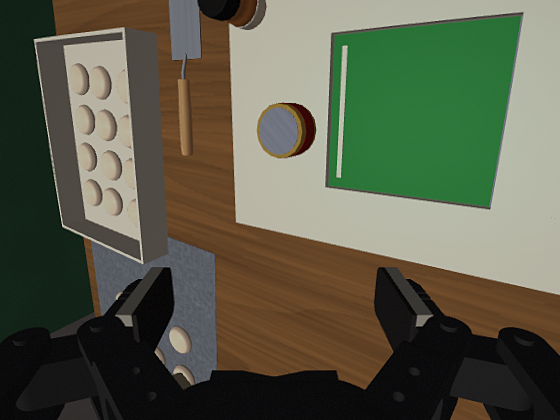

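The wrist view shows the tin at (285,130), the flap with corners (332,32), (522,14), (490,208) and (326,186), and the fingertips at (165,270) and (385,270). I'll measure all of these from here.

Run:
```python
from h import *
d=np.load("/tmp/w.npz");a,W=d["a"],d["W"]
p,r=pose(); z=W[...,2]; Bn=B.inv().apply((W-C).reshape(-1,3)).reshape(W.shape)
hsv=cv2.cvtColor(a,cv2.COLOR_RGB2HSV)
g=(hsv[...,0]>45)&(hsv[...,0]<85)&(hsv[...,1]>120)&(z>120)
c,s,an=cv2.minAreaRect(Bn[g][:,:2].astype(np.float32));print("flap rect bin",c,s,an,np.median(z[g]))
m=np.zeros(z.shape,bool);m[90:170,245:320]=1
t=m&(z>170)&(z<182);print("tin",t.sum(),cv2.minEnclosingCircle(Bn[t][:,:2].astype(np.float32)),np.median(z[t]))
w=(z>140)&(z<156)&(hsv[...,1]<60);print("white med",np.median(z[w]))
T=r.inv().apply((W-p).reshape(-1,3)).reshape(W.shape)
f=(T[...,2]>-60)&(T[...,2]<20)&(abs(T[...,1])<70)&(abs(T[...,0])<40)
for sg in(-1,1):
    q=T[f&(T[...,1]*sg>0)]
    print(sg,len(q),np.percentile(q,[1,50,99],axis=0).round(1).tolist())
    tip=q[q[:,2]>np.percentile(q[:,2],98)-6];print(" tip",np.percentile(tip,[2,50,98],axis=0).round(1).tolist())
```

```text
flap rect bin (-291.9918212890625, 580.13623046875) (206.97866821289062, 1502.222900390625) 27.711589813232422 149.74779001009023
tin 2076 ((-14.569771766662598, 66.43326568603516), 22.29874038696289) 174.9971882423047
white med 149.6714647355758
-1 3899 [[-12.7, -59.9, -59.8], [4.8, -39.5, -39.9], [11.0, -38.4, -15.8]]
 tip [[-12.6, -50.0, -22.9], [0.8, -38.9, -19.8], [8.9, -38.4, -14.7]]
1 3878 [[-13.2, 46.0, -59.8], [4.2, 47.2, -40.2], [10.5, 67.2, -15.8]]
 tip [[-13.1, 46.3, -22.7], [0.5, 46.7, -19.6], [8.4, 56.9, -14.5]]
```

Run:
```python
from h import *
d=np.load("/tmp/w.npz");a,W=d["a"],d["W"]
z=W[...,2]; Bn=B.inv().apply((W-C).reshape(-1,3)).reshape(W.shape)
hsv=cv2.cvtColor(a,cv2.COLOR_RGB2HSV)
g=((hsv[...,0]>45)&(hsv[...,0]<85)&(hsv[...,1]>120)&(abs(z-150)<6)).astype(np.uint8)
g=cv2.morphologyEx(g,cv2.MORPH_OPEN,np.ones((5,5)))>0
print("flap rect bin",cv2.minAreaRect(Bn[g][:,:2].astype(np.float32)))
w=((abs(z-150)<5)&(hsv[...,1]<70)).astype(np.uint8)
w[:,:225]=0; w=cv2.morphologyEx(w,cv2.MORPH_OPEN,np.ones((5,5)))>0
for v in(100,150,200):
    u=np.where(w[v])[0];print("ledge outer edge",v,u.min(),Bn[v,u.min()].round(1))
for u in(300,360,420):
    v=np.where(w[:,u])[0];print("-x edge",u,v.max(),Bn[v.max(),u].round(1))
```

```text
flap rect bin ((-1.6077232360839844, -26.738178253173828), (118.31944274902344, 115.94149017333984), 89.93913269042969)
ledge outer edge 100 231 [ 10.3 134.7 150.3]
ledge outer edge 150 233 [-36.7 134.6 150.1]
ledge outer edge 200 235 [-88.  135.5 148.8]
-x edge 300 236 [-110.9   57.9  150.3]
-x edge 360 249 [-110.5    0.3  150.5]
-x edge 420 263 [-111.3  -47.5  150.1]
```

play_rows(
  deltas=[
    [0.4,0.7,0,0,0,0,1],
    [0.4,0.7,0,0,0,0,1],
    [0.43,0.67,0,0,0,0,1],
    [0,0,-0.6,0,0,0,1],
    [0,0,-0.6,0,0,0,1],
    [0,0,-0.4,0,0,0,1],
    [0,0,0,0,0,0,1],
    [0,0,0,0,0,0,1],
  ],
)

```text
time_s: 2.2
eef_pos: [544.5, 63.4, 231.3]
ee_rot: [-0.285, 0.958, 0.027, -0.009]
force: [0.1, -0.0, 0.6]
grip_width: 0.996
```

```bash
python3 -c "
from h import *
rep()"
```

```text
t 2.2 tcp [544.5  63.4 231.3] rel [-1.469e+02  0.000e+00  1.000e-01] F [ 0.1 -0.   0.6] g 0.9957754372307789
tool y in bin [-0.001 -0.838 -0.546]
rear in [-14.8  99.9 115.4] front in [-14.8  28.7  69. ] front out [-14.8  16.5  61.1] tcp bin [-14.8  71.4 231.3]
```

play_rows(
  deltas=[
    [0,0,-0.5,0,0,0,1],
    [0,0,-0.5,0,0,0,1],
    [0,0,-0.3,0,0,0,1],
    [0,0,0,0,0,0,1],
  ],
)

```text
time_s: 2.53
eef_pos: [544.2, 63.4, 178.2]
ee_rot: [-0.285, 0.958, 0.026, -0.009]
force: [0.0, 0.6, -0.2]
grip_width: 1.0
```

```bash
python3 -c "
from h import *
rep()
a,W=cloud('wrist');save('w2',a)"
```

```text
t 2.5333 tcp [544.2  63.4 178.2] rel [-1.469e+02  1.000e-01  2.000e-01] F [ 0.   0.6 -0.2] g 0.9996128171584459
tool y in bin [-0.001 -0.838 -0.546]
rear in [-15.1  99.9  62.3] front in [-15.2  28.7  15.9] front out [-15.2  16.5   8. ] tcp bin [-15.2  71.4 178.2]
```

View pics/w2.png

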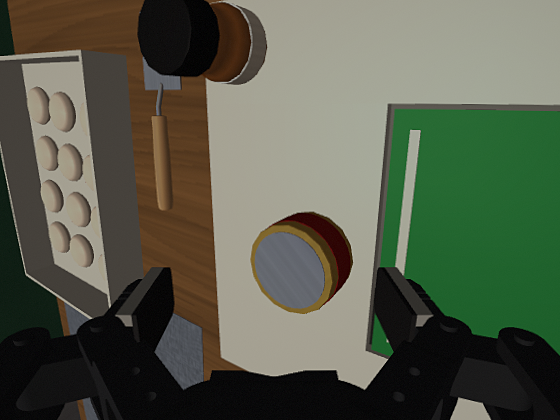

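The front fingertip is over the flap close to its free edge, around (380,275). The rear finger is clear behind the tin, around (165,275). I'll shift 3 mm toward the hinge and press down slowly.

play_rows(
  deltas=[
    [0,-0.08,-0.1,0,0,0,1],
    [0,0,-0.2,0,0,0,1],
    [0,0,-0.2,0,0,0,1],
    [0,0,-0.2,0,0,0,1],
    [0,0,-0.2,0,0,0,1],
    [0,0,-0.2,0,0,0,1],
    [0,0,0,0,0,0,1],
    [0,0,0,0,0,0,1],
  ],
)

```text
time_s: 3.25
eef_pos: [544.4, 60.4, 134.9]
ee_rot: [-0.285, 0.958, 0.027, -0.009]
force: [0.3, 1.2, 1.7]
grip_width: 1.001
```

```bash
python3 -c "
from h import *
rep()
a,W=cloud('wrist');save('w3',a)"
```

```text
t 3.25 tcp [544.4  60.4 134.9] rel [-1.469e+02  0.000e+00  1.000e-01] F [0.3 1.2 1.7] g 1.0006923348260923
tool y in bin [-0.    -0.838 -0.546]
rear in [-15.1  96.9  19. ] front in [-15.1  25.7 -27.4] front out [-15.1  13.5 -35.3] tcp bin [-15.1  68.4 134.9]
```

View pics/w3.png

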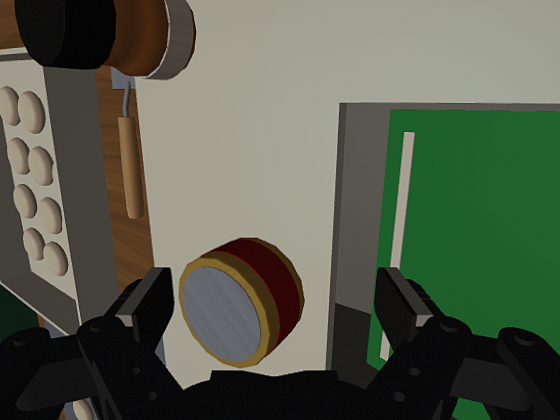

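The flap is open about 0.34 rad. There is clear space between the ledge and the flap edge, and the tin is still on the ledge at (235,305). Next I push along bin -y.

play_rows(
  deltas=[
    [0.005,-0.1,-0.03,0,0,0,1],
    [0.005,-0.1,-0.03,0,0,0,1],
    [0.005,-0.1,-0.03,0,0,0,1],
    [0.005,-0.1,-0.03,0,0,0,1],
    [0.005,-0.1,-0.03,0,0,0,1],
    [0.005,-0.1,-0.03,0,0,0,1],
    [0.005,-0.1,-0.03,0,0,0,1],
    [0,0,0,0,0,0,1],
  ],
)

```text
time_s: 3.97
eef_pos: [546.1, 31.4, 126.6]
ee_rot: [-0.284, 0.958, 0.026, -0.008]
force: [0.9, -0.6, 1.4]
grip_width: 1.003
```

```bash
python3 -c "
from h import *
rep()
a,W=cloud('wrist');save('w4',a)"
```

```text
t 3.9667 tcp [546.1  31.4 126.6] rel [-1.47e+02  1.00e-01  0.00e+00] F [ 0.9 -0.6  1.4] g 1.003066324646739
tool y in bin [-0.001 -0.838 -0.545]
rear in [-15.   67.8  10.7] front in [-15.1  -3.4 -35.7] front out [-15.1 -15.6 -43.6] tcp bin [-15.1  39.3 126.6]
```

View pics/w4.png

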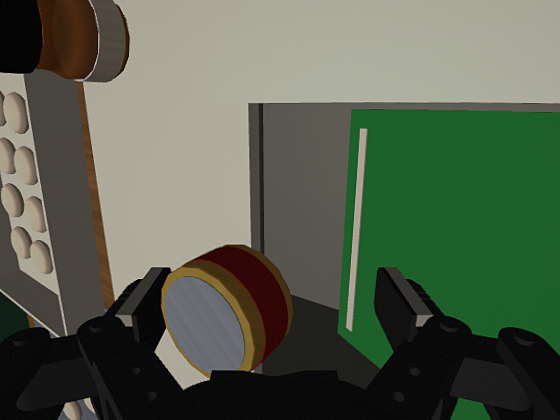

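The tin at (230,310) is against the rear finger and overhangs the ledge edge, and the opening ahead of it is wide. I'll continue.

play_rows(
  deltas=[
    [0.005,-0.1,0,0,0,0,1],
    [0.005,-0.1,0,0,0,0,1],
    [0.005,-0.1,0,0,0,0,1],
    [0.005,-0.1,0,0,0,0,1],
    [0.005,-0.1,0,0,0,0,1],
    [0.005,-0.1,0,0,0,0,1],
    [0,0,0,0,0,0,1],
    [0,0,0,0,0,0,1],
  ],
)

```text
time_s: 4.68
eef_pos: [547.3, 9.7, 128.4]
ee_rot: [-0.286, 0.958, 0.028, -0.008]
force: [-2.3, 13.4, 13.6]
grip_width: 0.999
```

```bash
python3 -c "
from h import *
rep()
a,W=cloud('wrist');save('w5',a)"
```

```text
t 4.6833 tcp [547.3   9.7 128.4] rel [-1.467e+02 -1.000e-01 -0.000e+00] F [-2.3 13.4 13.6] g 0.9990245780358618
tool y in bin [ 0.002 -0.836 -0.548]
rear in [-15.1  46.   12.6] front in [-15.  -25.1 -34. ] front out [-15.  -37.2 -42. ] tcp bin [-15.1  17.6 128.4]
```

View pics/w5.png

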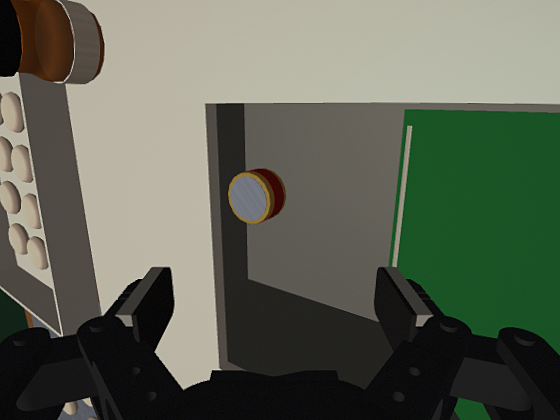

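The tin is inside the bin at (255,195), below the open flap. The tool force is about 19 N, probably the finger's knuckle on the flap near the hinge, so I retreat straight up.

play_rows(
  deltas=[
    [0,0.05,0.1,0,0,0,1],
    [0,0.05,0.2,0,0,0,1],
    [0,0,0.4,0,0,0,1],
    [0,0,0.6,0,0,0,1],
    [0,0,0.8,0,0,0,1],
    [0,0,0.8,0,0,0,1],
    [0,0,0.5,0,0,0,1],
    [0,0,0,0,0,0,1],
  ],
)

```text
time_s: 5.4
eef_pos: [548.3, 11.2, 267.0]
ee_rot: [-0.282, 0.959, 0.028, -0.005]
force: [0.6, 0.9, 0.2]
grip_width: 0.998
```

play_rows(
  deltas=[
    [-0.3,-0.7,0,0,0,0,1],
    [-0.3,-0.7,0,0,0,0,1],
    [-0.3,-0.7,0,0,0,0,1],
    [-0.3,-0.7,0,0,0,0,1],
    [0,0,0,0,0,0,1],
    [0,0,0,0,0,0,1],
    [0,0,0,0,0,0,1],
    [0,0,0,0,0,0,1],
  ],
)

```text
time_s: 6.07
eef_pos: [499.3, -99.1, 262.6]
ee_rot: [-0.284, 0.958, 0.027, -0.008]
force: [-0.5, 0.3, -0.7]
grip_width: 1.003
```

```bash
python3 -c "
from h import *
rep()
a,W=cloud('scene');save('s2',cv2.resize(a[100:300,150:420],None,fx=2.5,fy=2.5))
for u,v in((250,185),(235,195),(265,175),(230,180),(270,190)): print(u,v,tobin(W[v,u]).round(1))"
```

```text
t 6.0667 tcp [499.3 -99.1 262.6] rel [-1.469e+02 -1.000e-01  1.000e-01] F [-0.5  0.3 -0.7] g 1.003159140015149
tool y in bin [ 0.001 -0.838 -0.546]
rear in [-69.  -59.9 146.7] front in [ -69.  -131.1  100.3] front out [ -68.9 -143.3   92.4] tcp bin [-69.  -88.4 262.6]
250 185 [  5.9 -31.8 149.8]
235 195 [ -4.4 -74.7 151.6]
265 175 [ 18.3  10.4 151.1]
230 180 [-40.7 -44.4 149.5]
270 190 [ 51.1 -18.3 148.5]
```

View pics/s2.png

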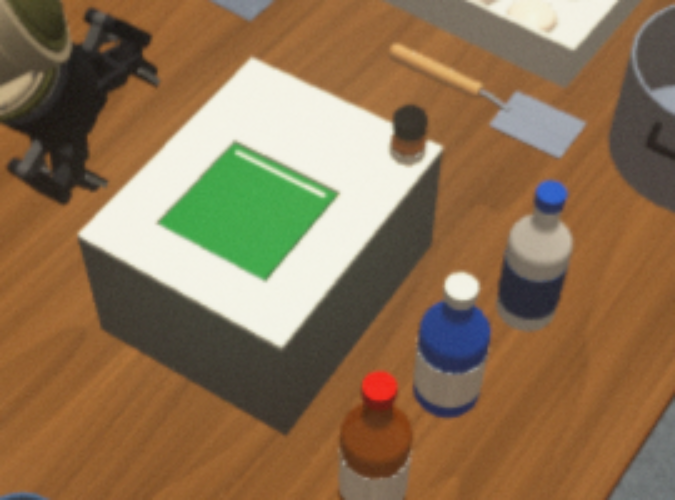

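The flap is flush (148.5–151.6 mm across its face), the tin is gone from the ledge, the jar and bottles have not moved, and the gripper is clear.

```bash
python3 -c "
from h import *
order.finish_job()"
```

```text
the job is handed in; nothing more can be done
```

The tin is in the bin, the flap has sprung shut over it, and the job is handed in; no verdict is reported. I tilted the gripper about 33°, held the flap open with the front finger, and pushed the tin off the ledge with the rear finger. Then I lifted straight up and moved clear, finishing at about 6 s of the 38 s allowed.

**Last checks:**
- **Tin:** the wrist camera showed it inside the bin, below the held-open flap. I did not measure its resting height, and the closed flap now hides it.
- **Flap:** closed flush, with its face measured at 148.5–151.6 mm against the 150 mm top.
- **Everything else:** the spice jar and bottles look unmoved in the last scene picture. The mug and most of the rest were outside that crop. The tool force is back to about zero.

**What disagreed:**
- **Force:** at the end of the push the tool force rose to about 19 N. I think it was the finger or its knuckle on the flap near the hinge, because the tin had already dropped, but I did not confirm that. I also have no force readings from during the push itself.
- **Finger position:** the wrist camera placed the fingers about 4 mm off centre, so I allowed for that in the clearances.

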